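# Slide the parts bin down the packing lane

### The arm

A 6-joint arm with a two-finger parallel gripper is mounted at the origin on the work surface. World frame = base frame: x ahead of the robot, y to its left, z up, the work surface at z = 0. Lengths are in m, angles in rad, forces in N, time in s.
With the tool pointing down it reaches from about 0.3 to 0.95 m from the base axis. Payload 3.1 kg.
Tool frame: the origin (TCP) lies at the very end of the fingers, on their centre line; the grasp point (between the pads) lies ctrl.grip_depth behind it (ctrl.grip_depth is the distance from the TCP to the grasp point, in m); z points along the fingers, y is the line along which they close (so a half turn about z gives the same grasp; the last joint's range is limited). The gripper opens to 85 mm and grips with 20 to 120 N. Pads are 22 mm wide; open, the fingers measure 114 mm over their backs; the gripper's body (76 mm by 85 mm) begins 54 mm behind the grasp point. The pads swing forward as they close: fully open they stand 13 mm farther back than shut.
Start: joints at [1.071, 0.308, 1.634, -0, 1.2, -0.07], TCP at [0.26, 0.568, 0.231] pointing down, gripper open.
Joint ranges: [-3.06, 3.06], [-0.79, 1.96], [0.05, 2.63], [-1.19, 4.34], [0.05, 2.64], [-2.94, 2.94]. Speed limits (rad/s): [2.79, 2.79, 3.14, 3.14, 3.14, 3.14].

### API

Orientations are given as a unit quaternion [w, x, y, z].
In Python, from station import sense, eyes, close_job, ctrl gives the robot as it stands. The module is installed in compiled form; this text tells all that it offers.
- The arm moves only by the shell command python3 -m handwheel 'ROWS' [FORCE]. ROWS is JSON, a list of rows, each a list of 3 entries, a list of its own where there are three numbers: the shift along the tool's x, y, z in m, then the turn about the tool's z in rad, then the closure, from 0 (fully open) to 1 (shut). A call has 1 to 5 rows; each row is the pose to reach, as a shift and turn from the pose commanded when the call began, along the tool's axes at that moment; what a row does not reach only later rows make up. A row lasts 1/8 s, in which the tool goes at most 62.5 mm and 10.7 degrees, less where a joint would pass 70% of its speed; a pose out of reach is approached as far as the arm can. A call with a gripper value outside its range is refused whole. The fingers move at their own pace and stop on an object; FORCE is the grip in N (left out, the last holds). Time passes only in rows, so rows that repeat a pose let the fingers close. It gives the time, the measured TCP pose, the force, the opening and the grip force at its end, in the units of the state.
- sense(): the state, without advancing time (a new reading comes with each control period).
- eyes.snapshot(name): name is "scene" or "top"; returns a dict with "pixels" (480x640x3 uint8, red, green, blue), "vfov" (degrees; the focal length in pixels is half the picture's height over the tangent of half this angle, whatever the lens; pixels are square), "cx", "cy" (the principal point, pixels), "R" (3x3) and "t" (3): a world point X has camera coordinates R X + t. Camera axes: x right, y down, z forward; pixel columns grow to the right and rows downward; lengths in m; the calibration is good to about 2 mm. A picture is of the moment at which its call begins. There is no depth.
- close_job(): hands the job in; it is judged then, once.
Trained networks look in the newest picture that a camera, given by its name, has taken for a name from the list of things; names that differ only in an ending like _2 or _b are one class to them, and where a whole thing is asked for, a point or a joint stands for the part that bears it (a point fixed in the world has none). Each returns a list of dicts, best first, with "conf" (0 to 1); they miss things now and then, are a little off and sometimes report something else, mostly with a low value. They report only what shows in the picture. A call takes as long as a camera call.
- eyes.cut_out(camera, target): "mask" (480x640 bool, what is visible of it) and "rect" ([centre column, centre row, width, height] in pixels, round what is visible of it).
The state is a dict: "time_s": time; "joint_positions": joint angles; "dq": joint speeds; "tau": joint torques, N m; "eef_pos": TCP position; "tcp_rot": TCP orientation; "contact_force": force on the tool from outside, world axes, zero at the start; "torque": the same for the moment, N m; "finger_gap": finger opening in m; "grasp_force": force on a finger pad.
Only numpy, scipy, OpenCV 4.12 (cv2) and the standard library are available. Lean on these libraries where they do the work, as an engineer would, in place of code of your own. Each camera call takes 0.05 s, during which the arm holds its last target. There are 200 camera calls.

### The job

Push the blue bin of zinc castings, with the fingertips only, from the open end of the grey plate down the lane between the two yellow guide rails until it sits straight up against the red stop. Neither the bin nor the robot may touch a rail, so nudge the bin into line before it goes in. Never lift or tip the bin, leave the loose castings and other things on the bench where they are, and finish clear of everything.

Things in the scene. Friction and masses are not known exactly. Their poses are not given: they have to be found in the camera images.
- bin: Loose blue open bin, 100 mm long (its x) x 92 wide (its y) x 60 high, plain vertical sides; castings fixed in it rise to 68 mm; 0.4 to 0.85 kg; slides under a push of 2 to 10 N. White label on its +x end, which leads. Origin: centre of its underside. Starts on the plate's open apron, up to 30 mm off the lane's centre line and turned up to 0.25 rad
- lane: Fixed grey plate, 500 mm long (its x) x 270 wide x 6 thick (top 6 mm above the table), carrying rails and stop; +x points down the lane to the stop, roughly to world +y. Origin: centre of its underside, on the lane's centre line. Floor between the rails is green; at x below -20 mm the plate is an open apron without rails
- rails: Two fixed yellow guide rails, 250 mm long, 10 thick, tops 31 mm above the table, along the lane's x from -20 to +230 mm; inner faces at y = +58 and -58 mm, 116 mm apart (12 mm each side of a centred bin). Same origin and axes as the lane. Must not be touched
- stop: Fixed red block across the lane's end, 112 mm wide, top 36 mm above the table, its face at x = 220 mm in the lane's frame. Same origin and axes as the lane. The bin may touch it
- lane_mouth (a point): Point on the plate's top, on the centre line, where the rails begin (x = -20 mm in the lane's frame)
- lane_end (a point): Point on the plate's top, on the centre line, at the foot of the stop's face (x = 220 mm in the lane's frame); the bin's centre is 50 mm short of it when home
- cup_left: loose cup-shaped zinc casting, 48 mm diameter, 46 mm high, standing upright on the plate outside the rail on the lane's +y side. Leave alone. Origin at centre of its underside
- cup_right: the same kind of casting, outside the rail on the lane's -y side. Leave alone. Origin at centre of its underside
- flange: loose steel flange disc, 72 mm diameter, 24 mm high, on the table. Leave alone. Origin at centre of its underside
- link: loose zinc link bar lying flat, 146 x 36 x 16 mm, on the table. Leave alone. Origin at centre of its underside, long along its x
- tape: loose roll of tape, 90 mm diameter, 48 mm high, on the table. Leave alone. Origin at centre of its underside
- wrench: wrench lying on the table, long along its x. Leave alone. Origin on its underside
- mug: white mug, 80 mm diameter, 90 mm high, with handle, on the table. Leave alone. Origin at centre of its underside

How it is judged:
By the outcome, as a careful person would: the job done as asked, in the order asked, and still so for the second after the job is handed in, with the robot touching nothing.
It also fails if it takes over 67 s, if anything falls off the work surface, if the arm or the gripper's body presses on something with over 40 N, if the wrist force passes 120 N, or if a joint passes its speed limit or range.

## Working session

There is one attempt and no reset: what is moved stays moved. The work goes in short steps, Python scripts to look and compute and a shell command to move; the robot and the scene stay as the last step left them, time stands still between calls to the robot, and variables do not carry over. Pictures are saved under pics/ and viewed, at most 10 in all, crops included, and the job is handed in when it is done.

```bash
mkdir -p pics
cat > h.py <<'E'
import numpy as np,cv2
from station import sense,eyes,close_job,ctrl
def cam(s):
    f=240/np.tan(np.radians(s['vfov'])/2)
    return np.array([[f,0,s['cx']],[0,f,s['cy']],[0,0,1]]),np.array(s['R']),np.array(s['t'])
def back(s,uv,z):
    K,R,t=cam(s);uv=np.atleast_2d(uv).astype(float)
    d=(R.T@np.linalg.inv(K)@np.c_[uv,np.ones(len(uv))].T).T;c=-R.T@t
    return c+d*((z-c[2])/d[:,2])[:,None]
def proj(s,X):
    K,R,t=cam(s);p=(K@(R@np.atleast_2d(X).T+t[:,None])).T
    return p[:,:2]/p[:,2:]
E
python3 - <<'E'
from h import *
for n in('top','scene'):
    s=eyes.snapshot(n);cv2.imwrite(f'pics/{n}0.png',s['pixels'][:,:,::-1])
    K,R,t=cam(s);print(n,K[0,0],-R.T@t,R.round(3).tolist())
    for k in('bin','lane','rails','stop','cup_left','mug'):
        for d in eyes.cut_out(n,k)[:3]:print(k,round(d['conf'],2),np.round(d['rect']),d['mask'].sum())
print(sense()['eef_pos'],sense()['tcp_rot'],ctrl.grip_depth)
E
```

```text
top 609.0690447355838 [ 0.21861296 -0.04223841  1.67692346] [[-0.025, -1.0, -0.01], [-0.985, 0.026, -0.17], [0.171, 0.005, -0.985]]
bin 0.6 [331. 217.  46.  48.] 1320
lane 0.77 [283. 218. 188. 117.] 15092
rails 0.81 [247. 212.  95.  65.] 992
stop 0.74 [201. 206.   7.  40.] 226
stop 0.69 [330. 218.  41.  45.] 1362
stop 0.51 [454. 216.  57.  43.] 549
cup_left 0.68 [244. 248.  20.  20.] 269
mug 0.97 [413. 135.  30.  46.] 1031
scene 481.0767604973455 [1.07991953 0.42969311 0.85435095] [[-0.627, 0.779, 0.012], [0.576, 0.475, -0.665], [-0.524, -0.41, -0.747]]
bin 0.91 [287. 231.  52.  58.] 2239
lane 0.76 [336. 288. 239. 196.] 18609
rails 0.62 [364. 300. 133. 113.] 2337
stop 0.57 [406. 332.  40.  42.] 442
cup_left 0.79 [394. 266.  22.  25.] 455
cup_left 0.24 [334. 288. 243. 194.] 18590
mug 0.79 [147. 234.  41.  53.] 1881
mug 0.3 [288. 230.  54.  60.] 2186
[0.26047254 0.56819021 0.23134431] [1.90285813e-05 2.13255048e-01 9.76996561e-01 5.81196960e-05] 0.0187
```

View pics/top0.png

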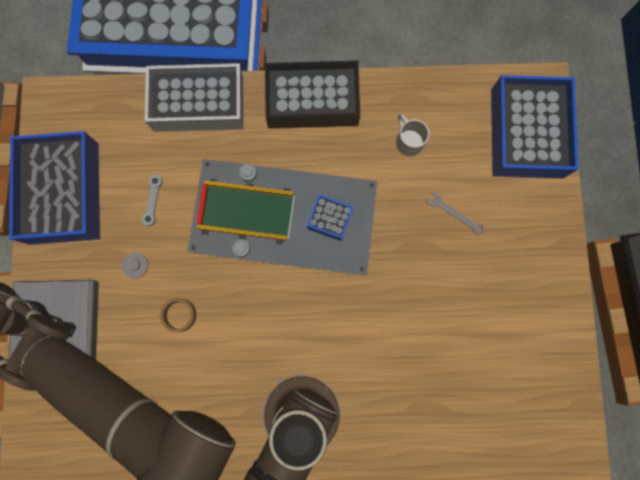

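View pics/scene0.png

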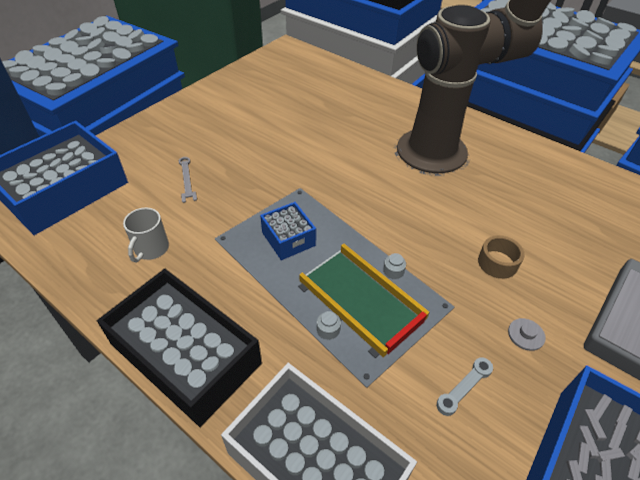

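The top view shows the plate with corners near (205,160), (377,180), (363,273) and (190,252), and the bin on the apron at (330,217). The lane mouth is at u≈292 and the stop at (202,205). The scene view shows the bin at (288,230), with its label facing the lane. Next I fit the poses with both cameras.

```bash
cat >> h.py <<'E'
from scipy.optimize import minimize
def boxpts(l,x0,x1,y0,y1,z0,z1):
    c,s_=np.cos(l[2]),np.sin(l[2])
    return np.array([[l[0]+c*x-s_*y,l[1]+s_*x+c*y,z] for x in(x0,x1) for y in(y0,y1) for z in(z0,z1)])
def hull(s,P,S=4):
    m=np.zeros((480*S,640*S),np.uint8)
    h=cv2.convexHull(((proj(s,P)+.5)*S).astype(np.float32))
    cv2.fillPoly(m,[np.round(h*8).astype(np.int32)],1,shift=3);return m
def iou(m,M):return (m&M).sum()/max(1,(m|M).sum())
def up(m):return (cv2.resize(m.astype(np.float32),None,fx=4,fy=4,interpolation=cv2.INTER_LINEAR)>.5).astype(np.uint8)
def hsv(s):return cv2.cvtColor(s['pixels'],cv2.COLOR_RGB2HSV)
def fit(f,x0):
    x0=np.array(x0,float);sim=np.vstack([x0]+[x0+d for d in np.diag([.02,.02,.1])])
    for k in range(2):
        r=minimize(f,x0,method='Nelder-Mead',options=dict(initial_simplex=sim,xatol=2e-4,fatol=1e-5));x0=r.x;sim=np.vstack([x0]+[x0-d for d in np.diag([.006,.006,.04])])
    return r.x,r.fun
def bluem(s,rect):
    H=hsv(s);m=(cv2.inRange(H,(100,90,30),(130,255,255))>0)
    b=np.zeros_like(m);u,v,w,h=np.array(rect);b[int(v-h/2-6):int(v+h/2+7),int(u-w/2-6):int(u+w/2+7)]=1
    p=np.argwhere(m&b)[:,::-1].astype(np.int32);o=np.zeros(m.shape,np.uint8)
    cv2.fillPoly(o,[cv2.convexHull(p)],1);return up(o)
def fitbin(views,x0):   # views: list of (snap,mask)
    return fit(lambda l:-sum(iou(hull(s,boxpts(l,-.05,.05,-.046,.046,.006,.066)),m) for s,m in views),x0)
def loc(lane,p):
    c,s_=np.cos(lane[2]),np.sin(lane[2]);d=np.array(p[:2])-lane[:2]
    return np.array([c*d[0]+s_*d[1],-s_*d[0]+c*d[1]])
def look(lane,x0,cams=('top','scene')):
    out={}
    V=[]
    for n in cams:
        s=eyes.snapshot(n);ds=eyes.cut_out(n,'bin')
        c=proj(s,[[x0[0],x0[1],.036]])[0]
        ds=[d for d in ds if np.hypot(*(np.array(d['rect'][:2])-c))<30]
        if ds: V.append((s,bluem(s,ds[0]['rect'])));v=V[-1:];b=fitbin(v,x0);print(n,loc(lane,b[0][:2]).round(4),round(b[0][2]-lane[2],4),round(b[1],3))
        out[n]=s
    b=fitbin(V,x0);print('BIN world',b[0].round(4),'lane',loc(lane,b[0]).round(4),'yaw',round(b[0][2]-lane[2],4),round(b[1]/len(V),3))
    return b[0],out
E
python3 - <<'E'
from h import *
V=[]
for n in('top','scene'):
    s=eyes.snapshot(n);d=eyes.cut_out(n,'lane')[0]
    m=d['mask'].astype(np.uint8);k=max(cv2.findContours(m,0,2)[0],key=cv2.contourArea)
    M=np.zeros_like(m);cv2.fillPoly(M,[cv2.convexHull(k)],1)
    Y=(cv2.inRange(hsv(s),(18,150,90),(32,255,255))>0)&(cv2.dilate(m,np.ones((9,9)))>0)
    V.append((s,up(M),up(Y)))
def rails(s,l):return hull(s,boxpts(l,-.02,.23,.058,.068,.006,.031))|hull(s,boxpts(l,-.02,.23,-.068,-.058,.006,.031))
f1=lambda l,V=V:-sum(iou(hull(s,boxpts(l,-.25,.25,-.135,.135,0,.006)),M) for s,M,Y in V)
f2=lambda l,V=V:-sum(iou(rails(s,l),Y) for s,M,Y in V)
g=np.array([*back(V[0][0],[283,218],0)[0][:2],1.57+.0]);print(g)
a,e=fit(f1,g);print('plate',a.round(4),e)
for i in(0,1):print(fit(lambda l:f1(l,V[i:i+1])+f2(l,V[i:i+1]),a))
b,e2=fit(f2,a);print('rails',b.round(4),e2)
l,e3=fit(lambda q:f1(q)+f2(q),a);print('lane',l.round(4),e3)
np.save('lane.npy',l)
x0=[*back(V[0][0],[331,217],.036)[0][:2],l[2]]
B,S=look(l,x0)
for n,s in S.items():
    im=cv2.resize(s['pixels'][:,:,::-1],None,fx=2,fy=2)
    for P in(boxpts(l,-.25,.25,-.135,.135,0,.006),boxpts(l,-.02,.23,.058,.068,.006,.031),boxpts(l,-.02,.23,-.068,-.058,.006,.031),boxpts(B,-.05,.05,-.046,.046,.006,.066)):
        p=np.round((proj(s,P)+.5)*2*8).astype(int)
        for i in range(8):
            for j in(1,2,4):
                if not i&j:cv2.line(im,tuple(map(int,p[i])),tuple(map(int,p[i|j])),(255,0,255),1,cv2.LINE_AA,3)
    S[n]=im
cv2.imwrite('pics/ov.png',np.hstack([S['top'][290:570,370:770],S['scene'][370:650,430:830]]) if 0 else np.vstack([S['top'][300:560,360:780],S['scene'][360:690,480:900]]))
E
```

```text
[0.53159262 0.03945952 1.57      ]
plate [0.5346 0.0392 1.4145] -1.970448493071058
(array([0.53818734, 0.03882084, 1.40974354]), np.float64(-1.7524321480310294))
(array([0.53489599, 0.03845586, 1.41521213]), np.float64(-1.8179482599002093))
rails [0.5368 0.0384 1.4135] -1.5209696660499106
lane [0.5368 0.0398 1.4126] -3.4727807309846144
top [-0.1297 -0.0086] -0.226 -0.961
scene [-0.1328 -0.0039] -0.2113 -0.98
BIN world [ 0.5225 -0.0905  1.1817] lane [-0.1309 -0.0065] yaw -0.2308 -0.941
```

View pics/ov.png

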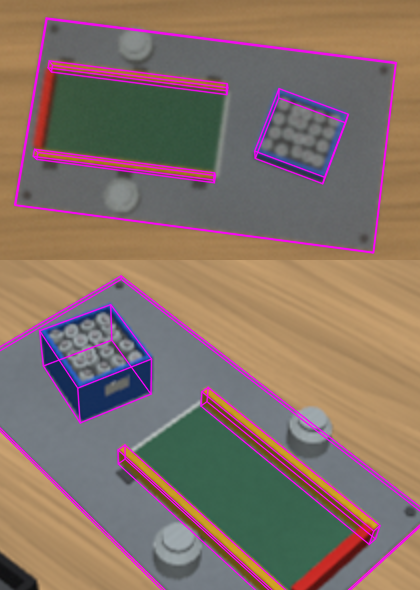

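```bash
cat >> h.py <<'E'
def tool():
    s=sense();w,x,y,z=s['tcp_rot'];from scipy.spatial.transform import Rotation as Ro
    return np.array(s['eef_pos']),Ro.from_quat([x,y,z,w]).as_matrix()
def go(lx,ly,z,ang):  # lane coords, tool-x heading in lane frame
    l=np.load('lane.npy');p,R=tool();c,s_=np.cos(l[2]),np.sin(l[2])
    T=np.array([l[0]+c*lx-s_*ly,l[1]+s_*lx+c*ly,z]);h=np.arctan2(R[1,0],R[0,0])
    turn=-((l[2]+ang-h+np.pi)%(2*np.pi)-np.pi)
    print('now lane',loc(l,p).round(4),'z',p[2].round(4),'shift',(R.T@(T-p)).round(4),'turn',turn.round(4),'F',np.round(sense()['contact_force'],1),'gap',sense()['finger_gap'],'t',sense()['time_s'])
E
python3 -c "
from h import *
go(-.131,-.097,.15,np.pi/2)"
```

```text
now lane [0.4782 0.3561] z 0.2313 shift [-0.6    -0.4653  0.0813] turn -0.2716 F [-0.  -0.2 -0.5] gap 0.08525206940991205 t 1.1
```

```bash
python3 -m handwheel '[[[-0.05,-0.04,0],-0.1,0.35],[[-0.1,-0.08,0],-0.2,0.35],[[-0.15,-0.12,0],-0.272,0.35],[[-0.2,-0.16,0],-0.272,0.35],[[-0.25,-0.195,0],-0.272,0.35]]'
python3 -c "
from h import *
go(-.131,-.097,.15,np.pi/2)"
```

```text
time_s: 1.72
eef_pos: [0.4047, 0.289, 0.2316]
tcp_rot: [0.0, 0.079, 0.997, 0.0]
contact_force: [1.1, -0.2, 0.1]
finger_gap: 0.0553
grasp_force: 0.0
now lane [0.2254 0.1696] z 0.2316 shift [-0.2662 -0.3567  0.0816] turn 0.0009 F [ 1.1 -0.2  0.1] gap 0.055291629867473636 t 1.725
```

```bash
python3 -m handwheel '[[[-0.04,-0.04,0],0,0.35],[[-0.08,-0.08,0],0,0.35],[[-0.12,-0.12,0],0,0.35],[[-0.16,-0.16,0],0,0.35],[[-0.2,-0.2,0],0,0.35]]' >/dev/null
python3 -m handwheel '[[[-0.03,-0.05,0],0,0.35],[[-0.06,-0.1,0],0,0.35],[[-0.06,-0.15,0.03],0,0.35],[[-0.06,-0.15,0.06],0,0.35],[[-0.06,-0.15,0.06],0,0.35]]'
python3 -c "
from h import *
go(-.131,-.097,.03,np.pi/2)"
```

```text
time_s: 2.98
eef_pos: [0.6033, -0.096, 0.1682]
tcp_rot: [-0.003, 0.08, 0.997, 0.001]
contact_force: [-1.3, -0.1, -0.4]
finger_gap: 0.0555
grasp_force: 0.0
now lane [-0.1236 -0.0871] z 0.1682 shift [-0.0109 -0.0075  0.1381] turn -0.0011 F [-1.3 -0.1 -0.4] gap 0.05545434382804098 t 2.975
```

```bash
python3 -m handwheel '[[[-0.011,-0.008,0.02],0,0.35],[[-0.011,-0.008,0.055],0,0.35],[[-0.011,-0.008,0.09],0,0.35],[[-0.011,-0.008,0.12],0,0.35],[[-0.011,-0.008,0.138],0,0.35]]' >/dev/null
python3 -m handwheel '[[[0,0,0],0,0.35],[[0,0,0],0,0.35]]'
python3 - <<'E'
from h import *
go(-.131,-.057,.03,np.pi/2)
for n in('top','scene'):
    s=eyes.snapshot(n);cv2.imwrite(f'pics/{n}1.png',cv2.resize(s['pixels'][120:320,170:420,::-1],None,fx=1.5,fy=1.5))
cv2.imwrite('pics/a1.png',np.vstack([cv2.imread('pics/top1.png'),cv2.imread('pics/scene1.png')])[:600])
E
```

```text
time_s: 3.85
eef_pos: [0.617, -0.1055, 0.0349]
tcp_rot: [0.001, 0.079, 0.997, -0.0]
contact_force: [0.2, -0.1, 0.2]
finger_gap: 0.0553
grasp_force: 0.0
now lane [-0.1308 -0.1022] z 0.0349 shift [ 0.0452 -0.0002  0.0048] turn 0.0008 F [ 0.2 -0.1  0.2] gap 0.05534771822222434 t 3.85
```

View pics/a1.png

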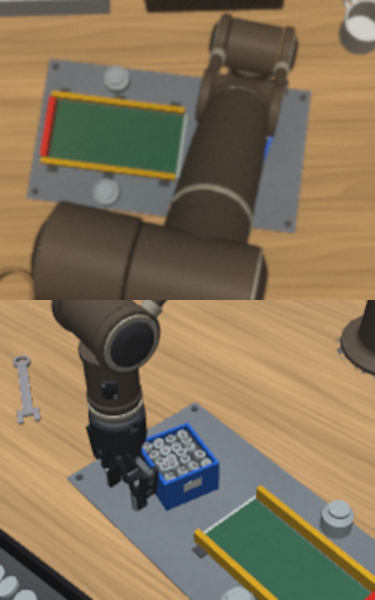

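The gripper stands beside the bin on the lane's -y side, not touching it (crop around (130,480)). The arm hides the bin from the top camera, so only the scene camera is useful here. I'll nudge it now.

```bash
python3 -m handwheel '[[[0.01,0,0.003],0,0.35],[[0.018,0,0.003],0,0.35],[[0.024,0,0.003],0,0.35],[[0.029,0,0.003],0,0.35],[[0.034,0,0.003],0,0.35]]'
python3 -m handwheel '[[[0.003,0,0],0,0.35],[[0.005,0,0],0,0.35],[[0.005,0,0],0,0.35]]'
python3 - <<'E'
from h import *
go(-.131,-.057,.03,np.pi/2)
look(np.load('lane.npy'),[.5225,-.0905,1.25],('scene',))
E
```

```text
time_s: 4.58
eef_pos: [0.5827, -0.1001, 0.0307]
tcp_rot: [0.001, 0.079, 0.997, 0.0]
contact_force: [2.1, -0.3, -0.8]
finger_gap: 0.0556
grasp_force: 0.8
time_s: 4.95
eef_pos: [0.5774, -0.0993, 0.0306]
tcp_rot: [0.0, 0.079, 0.997, -0.0]
contact_force: [0.7, 0.4, 1.2]
finger_gap: 0.0557
grasp_force: 0.7
now lane [-0.131 -0.062] z 0.0306 shift [ 0.005  -0.      0.0006] turn 0.0004 F [0.7 0.4 1.2] gap 0.055714956801644636 t 4.95
scene [-0.1336  0.0031] -0.16 -0.915
BIN world [ 0.5127 -0.0916  1.2526] lane [-0.1336  0.0031] yaw -0.16 -0.915
```

```bash
python3 -m handwheel '[[[-0.025,0,0],0,0.35],[[-0.045,0,-0.01],0,0.35],[[-0.045,0,-0.06],0,0.35],[[-0.045,0,-0.11],0,0.35],[[-0.045,0.03,-0.11],0.18,0.35]]' >/dev/null
python3 -m handwheel '[[[0,0.03,0],0.18,0.35],[[0.01,0.07,0],0.36,0.35],[[0.02,0.09,0],0.54,0.35],[[0.04,0.1,0],0.72,0.35],[[0.06,0.1,0],0.9,0.35]]' >/dev/null
python3 -c "
from h import *
go(-.23,-.005,.03,0)"
```

```text
now lane [ 0.0088 -0.0638] z 0.1394 shift [-0.1836 -0.1634  0.1098] turn 0.487 F [ 0.   1.  -0.4] gap 0.055510328766749543 t 6.3
```

```bash
python3 -m handwheel '[[[-0.04,-0.035,0],0.15,0.35],[[-0.08,-0.07,0],0.3,0.35],[[-0.12,-0.105,0],0.45,0.35],[[-0.16,-0.14,0],0.487,0.35],[[-0.184,-0.164,0],0.487,0.35]]' >/dev/null
python3 -m handwheel '[[[0,0,0],0,0.35]]'
python3 -c "
from h import *
go(-.23,-.005,.03,0);print(sense()['joint_positions'])"
```

```text
time_s: 7.05
eef_pos: [0.5058, -0.1917, 0.1397]
tcp_rot: [-0.001, 0.761, 0.649, -0.001]
contact_force: [0.4, 1.1, 0.1]
finger_gap: 0.0554
grasp_force: 0.0
now lane [-0.2335 -0.0059] z 0.1397 shift [ 0.0035 -0.0006  0.1097] turn 0.0007 F [0.4 1.1 0.1] gap 0.0553678254146547 t 7.05
[-4.42346002e-01  2.57994332e-01  1.90291213e+00 -9.36121980e-04
  9.83356945e-01 -2.84325481e-01]
```

```bash
python3 -m handwheel '[[[0,0,0.035],0,0.35],[[0,0,0.07],0,0.35],[[0,0,0.1],0,0.35],[[0,0,0.11],0,0.35],[[0.015,0,0.11],0,0.35]]' >/dev/null
python3 -m handwheel '[[[0.01,0,0],0,0.35],[[0.016,0,0],0,0.35],[[0.022,0,0],0,0.35],[[0.028,0,0],0,0.35],[[0.028,0,0],0,0.35]]'
python3 - <<'E'
from h import *
go(-.18,-.005,.03,0)
look(np.array([.5349,.0385,1.4152]),[.513,-.085,1.3],('scene','top'))
E
```

```text
time_s: 8.3
eef_pos: [0.5145, -0.1471, 0.0305]
tcp_rot: [-0.0, 0.759, 0.651, 0.0]
contact_force: [-0.4, -0.3, 0.5]
finger_gap: 0.0557
grasp_force: 0.1
now lane [-0.188  -0.0075] z 0.0305 shift [ 0.0081 -0.0024  0.0005] turn 0.0045 F [-0.4 -0.3  0.5] gap 0.05571501933500291 t 8.3
scene [-0.1249  0.0059] -0.072 -0.98
top [-1.038e-01  1.000e-04] -0.1093 -0.381
BIN world [ 0.512  -0.0822  1.3156] lane [-0.1228  0.0039] yaw -0.0996 -0.649
```

```bash
python3 -m handwheel '[[[0.005,0,0],0,0.35],[[0.009,0,0],0.004,0.35],[[0.013,0,0],0.004,0.35],[[0.016,0,0],0.004,0.35],[[0.016,0,0],0.004,0.35]]'
python3 - <<'E'
from h import *
go(-.18,-.005,.03,0)
look(np.array([.5349,.0385,1.4152]),[.513,-.08,1.4],('scene',))
E
```

```text
time_s: 9.12
eef_pos: [0.5167, -0.1311, 0.0302]
tcp_rot: [-0.0, 0.761, 0.649, 0.0]
contact_force: [0.4, 0.1, 0.1]
finger_gap: 0.0553
grasp_force: 0.1
now lane [-0.1719 -0.0072] z 0.0302 shift [-0.0081 -0.0022  0.0002] turn 0.0004 F [0.4 0.1 0.1] gap 0.055307789465858626 t 9.125
BIN world [ 0.513 -0.08   1.4  ] lane [-0.1205  0.0033] yaw -0.0152 nanh.py:48: RuntimeWarning: invalid value encountered in scalar divide
  b=fitbin(V,x0);print('BIN world',b[0].round(4),'lane',loc(lane,b[0]).round(4),'yaw',round(b[0][2]-lane[2],4),round(b[1]/len(V),3))
```

```bash
sed -i "s/        if ds: V.append/        if not ds: ds=[dict(rect=[*c,60,66])];print('fallback')\n        if ds: V.append/" h.py
python3 - <<'E'
from h import *
look(np.array([.5349,.0385,1.4152]),[.513,-.07,1.4],('scene',))
E
```

```text
scene [-0.1121  0.0084] 0.0095 -0.976
BIN world [ 0.5092 -0.0709  1.4247] lane [-0.1121  0.0084] yaw 0.0095 -0.976
```

```bash
python3 -m handwheel '[[[-0.02,0,0],0,0.35],[[-0.03,0,-0.03],0,0.35],[[-0.03,-0.02,-0.07],-0.15,0.35],[[-0.02,-0.05,-0.11],-0.33,0.35],[[0,-0.08,-0.11],-0.51,0.35]]' >/dev/null
python3 -m handwheel '[[[0,0,0],-0.18,0.35],[[0,0,0],-0.36,0.35],[[0,0,0],-0.54,0.35],[[0,0,0],-0.72,0.35],[[0,0,0],-0.9,0.35]]' >/dev/null
python3 -c "
from h import *
go(-.112,.1,.03,np.pi/2)"
```

```text
now lane [-0.1736  0.0726] z 0.1404 shift [0.0366 0.0566 0.1104] turn -0.1555 F [-0.2 -0.4 -0.7] gap 0.05536850006200034 t 10.575
```

```bash
python3 -m handwheel '[[[0.02,0.03,0],-0.08,0.35],[[0.037,0.057,0],-0.155,0.35],[[0.037,0.057,0.04],-0.155,0.35],[[0.037,0.057,0.08],-0.155,0.35],[[0.037,0.057,0.11],-0.155,0.35]]' >/dev/null
python3 -m handwheel '[[[0,0,0],0,0.35],[[0,0,0],0,0.35]]'
python3 - <<'E'
from h import *
go(-.112,.059,.03,np.pi/2)
look(np.array([.5349,.0385,1.4152]),[.509,-.071,1.4],('scene',))
E
```

```text
time_s: 11.45
eef_pos: [0.4215, -0.0541, 0.0311]
tcp_rot: [0.001, 0.082, 0.997, -0.0]
contact_force: [0.2, -0.5, 0.0]
finger_gap: 0.0554
grasp_force: 0.0
now lane [-0.1109  0.0991] z 0.0311 shift [-0.0401 -0.0009  0.0011] turn -0.0063 F [ 0.2 -0.5  0. ] gap 0.05541447009936313 t 11.45
scene [-0.1121  0.0085] -0.0031 -0.981
BIN world [ 0.5091 -0.0709  1.4121] lane [-0.1121  0.0085] yaw -0.0031 -0.981
```

```bash
python3 -m handwheel '[[[-0.015,0,0],-0.006,0.35],[[-0.025,0,0],-0.006,0.35],[[-0.032,0,0],-0.006,0.35],[[-0.037,0,0],-0.006,0.35],[[-0.04,0,0],-0.006,0.35]]' >/dev/null
python3 -m handwheel '[[[0,0,0],0,0.35]]'
python3 - <<'E'
from h import *
go(-.112,.059,.03,np.pi/2)
look(np.array([.5349,.0385,1.4152]),[.509,-.071,1.4],('scene',))
E
```

```text
time_s: 12.3
eef_pos: [0.4595, -0.0597, 0.0298]
tcp_rot: [-0.001, 0.079, 0.997, 0.0]
contact_force: [-1.5, 0.3, -0.7]
finger_gap: 0.0552
grasp_force: 0.7
now lane [-0.1104  0.0606] z 0.0298 shift [-0.0016 -0.0016 -0.0002] turn 0.0005 F [-1.5  0.3 -0.7] gap 0.05515223702651162 t 12.3
scene [-0.1121  0.0053] 0.0022 -0.973
BIN world [ 0.5123 -0.0715  1.4174] lane [-0.1121  0.0053] yaw 0.0022 -0.973
```

```bash
python3 -m handwheel '[[[-0.003,0,0],0,0.35],[[-0.005,0,0],0,0.35],[[-0.005,0,0],0,0.35],[[-0.005,0,0],0,0.35]]'
python3 - <<'E'
from h import *
go(-.112,.059,.03,np.pi/2)
look(np.array([.5349,.0385,1.4152]),[.512,-.071,1.4],('scene',))
E
```

```text
time_s: 12.9
eef_pos: [0.4657, -0.0608, 0.0305]
tcp_rot: [0.001, 0.079, 0.997, -0.0]
contact_force: [-1.6, 0.8, -0.6]
finger_gap: 0.0556
grasp_force: 0.3
now lane [-0.1105  0.0544] z 0.0305 shift [ 0.0046 -0.0015  0.0005] turn 0.0004 F [-1.6  0.8 -0.6] gap 0.055607328527290494 t 12.9
scene [-0.1119 -0.0017] 0.0037 -0.974
BIN world [ 0.5192 -0.0723  1.4189] lane [-0.1119 -0.0017] yaw 0.0037 -0.974
```

```bash
python3 -m handwheel '[[[0.02,0,0],0,0.35],[[0.035,0,-0.01],0,0.35],[[0.035,-0.01,-0.06],0.1,0.35],[[0.035,-0.05,-0.11],0.28,0.35],[[0.03,-0.09,-0.11],0.46,0.35]]' >/dev/null
python3 -m handwheel '[[[0,0,0],0.18,0.35],[[0,0,0],0.36,0.35],[[0,0,0],0.54,0.35],[[0,0,0],0.72,0.35],[[0,0,0],0.9,0.35]]' >/dev/null
python3 - <<'E'
from h import *
go(-.20,.000,.03,0)
look(np.array([.5382,.0388,1.4097]),[.519,-.071,1.4],('top',))
look(np.array([.5349,.0385,1.4152]),[.519,-.071,1.4],('scene',))
E
```

```text
now lane [-0.2008  0.0841] z 0.1408 shift [-0.0163  0.0823  0.111 ] turn 0.2051 F [ 0.4  0.1 -0.3] gap 0.055314457058957905 t 14.25
top [-0.1075 -0.0042] 0.0105 -0.858
BIN world [ 0.5251 -0.0679  1.4202] lane [-0.1075 -0.0042] yaw 0.0105 -0.858
scene [-0.1118 -0.0027] 0.004 -0.979
BIN world [ 0.5202 -0.0723  1.4192] lane [-0.1118 -0.0027] yaw 0.004 -0.979
```

```bash
python3 -m handwheel '[[[-0.016,0.04,0],0.1,0.35],[[-0.016,0.082,0],0.205,0.35],[[-0.016,0.082,0.04],0.205,0.35],[[-0.016,0.082,0.08],0.205,0.35],[[-0.016,0.082,0.11],0.205,0.35]]' >/dev/null
python3 -m handwheel '[[[0,0,0],0,0.35],[[0.01,0,0],0,0.35],[[0.02,0,0],0,0.35],[[0.027,0,0],0,0.35],[[0.034,0,0],0,0.35]]'
python3 - <<'E'
from h import *
go(-.01,.001,.03,0)
look(np.array([.5349,.0385,1.4152]),[.519,-.071,1.4],('scene',))
E
```

```text
time_s: 15.7
eef_pos: [0.5104, -0.1232, 0.0316]
tcp_rot: [0.002, 0.758, 0.652, 0.0]
contact_force: [0.0, -3.7, 1.8]
finger_gap: 0.0557
grasp_force: 1.7
now lane [-0.1651  0.0003] z 0.0316 shift [0.1551 0.0005 0.0013] turn 0.0076 F [ 0.  -3.7  1.8] gap 0.055660415158640425 t 15.7
scene [-0.1055 -0.0019] 0.0099 -0.975
BIN world [ 0.5205 -0.066   1.4251] lane [-0.1055 -0.0019] yaw 0.0099 -0.975
```

Flush on the rear face. I'll push on slowly and check as it goes.

```bash
python3 -m handwheel '[[[0.007,0,0],0.003,0.35],[[0.015,0,0],0.006,0.35],[[0.023,0,0],0.006,0.35],[[0.031,0,0],0.006,0.35],[[0.039,0,0],0.006,0.35]]'
python3 - <<'E'
from h import *
go(-.01,.001,.03,0)
look(np.array([.5349,.0385,1.4152]),[.525,-.03,1.41],('scene',))
E
```

```text
time_s: 16.42
eef_pos: [0.515, -0.0837, 0.0302]
tcp_rot: [-0.0, 0.761, 0.649, -0.0]
contact_force: [-0.8, -2.6, 2.3]
finger_gap: 0.0558
grasp_force: 1.7
now lane [-0.1254  0.002 ] z 0.0302 shift [0.1154 0.001  0.0002] turn 0.0004 F [-0.8 -2.6  2.3] gap 0.0557996492679937 t 16.425
fallback
scene [-0.0656 -0.0015] -0.0058 -0.973
BIN world [ 0.5262 -0.0265  1.4094] lane [-0.0656 -0.0015] yaw -0.0058 -0.973
```

```bash
python3 -m handwheel '[[[0.008,0,0],0,0.35],[[0.016,0,0],0,0.35],[[0.024,0,0],0,0.35],[[0.032,0,0],0,0.35],[[0.04,0,0],0,0.35]]'
python3 - <<'E'
from h import *
go(-.01,.001,.03,0)
s=look(np.array([.5349,.0385,1.4152]),[.532,.014,1.41],('scene',))[1]['scene']
cv2.imwrite('pics/s2.png',cv2.resize(s['pixels'][150:370,220:460,::-1],None,fx=2.5,fy=2.5))
E
```

```text
time_s: 17.15
eef_pos: [0.5211, -0.0441, 0.0301]
tcp_rot: [-0.0, 0.761, 0.649, -0.0]
contact_force: [-0.4, -0.6, -0.4]
finger_gap: 0.0552
grasp_force: 0.8
now lane [-0.0853  0.0022] z 0.0301 shift [0.0753 0.0012 0.0001] turn 0.0003 F [-0.4 -0.6 -0.4] gap 0.055243965503724055 t 17.15
scene [-0.0258 -0.0016] -0.0104 -0.976
BIN world [0.5324 0.0128 1.4048] lane [-0.0258 -0.0016] yaw -0.0104 -0.976
```

View pics/s2.png

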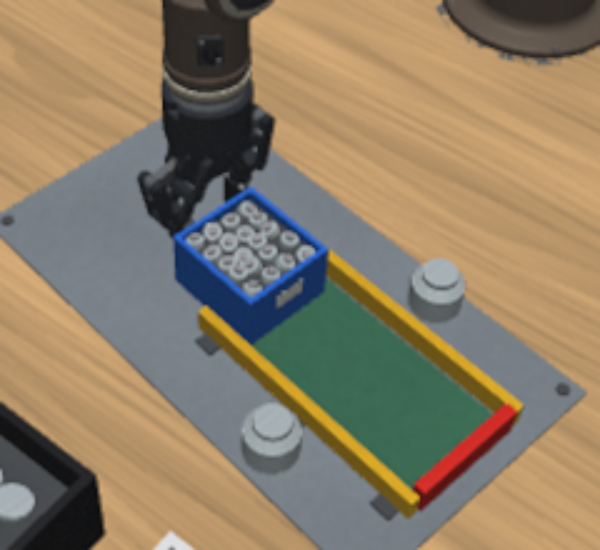

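The bin's nose is inside the mouth with a gap on both sides; the near rail end is at (205,318) and the far one at (332,260). I'll keep going and leave rail pixels out of the fit.

```bash
cat >> h.py <<'E'
LS=np.array([.5349,.0385,1.4152])
def look2(lx):
    s=eyes.snapshot('scene');l=LS;c,q=np.cos(l[2]),np.sin(l[2]);x0=[l[0]+c*lx,l[1]+q*lx,l[2]-.003]
    ig=cv2.dilate(hull(s,boxpts(l,-.02,.23,.058,.068,.006,.031))|hull(s,boxpts(l,-.02,.23,-.068,-.058,.006,.031))|hull(s,boxpts(l,.22,.232,-.056,.056,.006,.036)),np.ones((9,9)))
    k=1-ig;r=proj(s,boxpts(x0,-.05,.05,-.046,.046,.006,.066));a,b=r.min(0),r.max(0)
    m=bluem(s,[*((a+b)/2),*(b-a)])
    x,e=fit(lambda p:-iou(hull(s,boxpts(p,-.05,.05,-.046,.046,.006,.066))&k,m&k),x0)
    print('bin lane',loc(l,x).round(4),'yaw',round(x[2]-l[2],4),round(e,3));return s
E
python3 -m handwheel '[[[0.008,0,0],0,0.35],[[0.016,0,0],0,0.35],[[0.024,0,0],0,0.35],[[0.032,0,0],0,0.35],[[0.04,0,0],0,0.35]]'
python3 - <<'E'
from h import *
go(.11,.002,.03,0);look2(.014)
E
```

```text
time_s: 17.88
eef_pos: [0.5278, -0.0048, 0.0304]
tcp_rot: [0.0, 0.761, 0.649, 0.0]
contact_force: [-0.8, -2.4, 0.1]
finger_gap: 0.0555
grasp_force: 1.2
now lane [-0.0455  0.0018] z 0.0304 shift [ 1.555e-01 -1.000e-04  3.000e-04] turn 0.0003 F [-0.8 -2.4  0.1] gap 0.055479753439294434 t 17.875
bin lane [ 0.0145 -0.0021] yaw -0.0156 -0.983
```

```bash
python3 -m handwheel '[[[0.008,0,0],-0.005,0.35],[[0.016,0,0],-0.01,0.35],[[0.024,0,0],-0.01,0.35],[[0.032,0,0],-0.01,0.35],[[0.04,0,0],-0.01,0.35]]'
python3 - <<'E'
from h import *
go(.11,.002,.03,0);look2(.054)
E
```

```text
time_s: 18.55
eef_pos: [0.534, 0.0347, 0.0303]
tcp_rot: [0.0, 0.757, 0.653, -0.0]
contact_force: [-0.2, -3.1, 0.4]
finger_gap: 0.056
grasp_force: 1.4
now lane [-0.0055  0.0019] z 0.0303 shift [0.1155 0.0011 0.0003] turn 0.0103 F [-0.2 -3.1  0.4] gap 0.05601384220543519 t 18.55
bin lane [ 0.0547 -0.001 ] yaw 0.0158 -0.981
```

```bash
python3 -m handwheel '[[[0.008,0,0],0.006,0.35],[[0.016,0,0],0.006,0.35],[[0.024,0,0],0.006,0.35],[[0.032,0,0],0.006,0.35],[[0.04,0,0],0.006,0.35]]'
python3 - <<'E'
from h import *
go(.11,.002,.03,0);look2(.094)
E
```

```text
time_s: 19.23
eef_pos: [0.5399, 0.0743, 0.0303]
tcp_rot: [0.0, 0.759, 0.651, -0.0]
contact_force: [-1.1, -3.3, 1.2]
finger_gap: 0.0556
grasp_force: 1.5
now lane [0.0346 0.0023] z 0.0303 shift [0.0754 0.0007 0.0003] turn 0.0042 F [-1.1 -3.3  1.2] gap 0.055641784698473605 t 19.225
bin lane [ 0.0946 -0.0026] yaw -0.0109 -0.986
```

```bash
python3 -m handwheel '[[[0.008,0,0],0,0.35],[[0.016,0,0],0,0.35],[[0.024,0,0],0,0.35],[[0.032,0,0],0,0.35],[[0.04,0,0],0,0.35]]'
python3 - <<'E'
from h import *
go(.11,.002,.03,0);look2(.134)
E
```

```text
time_s: 19.9
eef_pos: [0.5459, 0.1138, 0.0302]
tcp_rot: [-0.0, 0.759, 0.651, -0.0]
contact_force: [-1.1, -2.6, 0.7]
finger_gap: 0.0556
grasp_force: 1.4
now lane [0.0746 0.0026] z 0.0302 shift [0.0354 0.0008 0.0002] turn 0.0043 F [-1.1 -2.6  0.7] gap 0.05560971295337758 t 19.9
bin lane [ 0.1346 -0.0017] yaw -0.0184 -0.988
```

```bash
python3 -m handwheel '[[[0.008,0,0],0.004,0.35],[[0.016,0,0],0.004,0.35],[[0.023,0,0],0.004,0.35],[[0.028,0,0],0.004,0.35],[[0.032,0,0],0.004,0.35]]'
python3 -m handwheel '[[[0.002,0,0],0,0.35],[[0.003,0,0],0,0.35]]'
python3 - <<'E'
from h import *
go(.11,.002,.03,0);look2(.168)
E
```

```text
time_s: 20.58
eef_pos: [0.5508, 0.1452, 0.0302]
tcp_rot: [-0.0, 0.761, 0.649, -0.0]
contact_force: [0.7, -2.4, 1.0]
finger_gap: 0.0554
grasp_force: 1.2
time_s: 20.82
eef_pos: [0.5513, 0.1479, 0.0302]
tcp_rot: [-0.0, 0.761, 0.649, -0.0]
contact_force: [-0.0, -1.8, 0.8]
finger_gap: 0.0553
grasp_force: 1.2
now lane [0.1091 0.0027] z 0.0302 shift [0.0009 0.0007 0.0002] turn 0.0003 F [-0.  -1.8  0.8] gap 0.05534810171671138 t 20.825
bin lane [0.1673 0.0004] yaw 0.0129 -0.996
```

Not yet at the stop; creep on until the force rises.

```bash
for i in 1; do python3 -m handwheel '[[[0.001,0,0],0,0.35],[[0.002,0,0],0,0.35],[[0.003,0,0],0,0.35],[[0.003,0,0],0,0.35]]'; done; python3 -m handwheel '[[[0.001,0,0],0,0.35],[[0.001,0,0],0,0.35]]'
```

```text
time_s: 21.38
eef_pos: [0.5515, 0.1481, 0.0302]
tcp_rot: [0.001, 0.76, 0.65, -0.002]
contact_force: [-0.6, -10.4, 2.4]
finger_gap: 0.0555
grasp_force: 5.3
time_s: 21.62
eef_pos: [0.5515, 0.148, 0.0303]
tcp_rot: [0.002, 0.76, 0.65, -0.003]
contact_force: [-1.8, -13.4, 3.3]
finger_gap: 0.0559
grasp_force: 6.9
```

```bash
python3 -m handwheel '[[[-0.005,0,0],0,0.35],[[-0.02,0,0],0,0.35],[[-0.04,0,0],0,0.35],[[-0.05,0,-0.05],0,0.35],[[-0.05,0,-0.1],0,0.35]]' >/dev/null
python3 -m handwheel '[[[-0.05,0,-0.03],0,0.35],[[-0.1,0,-0.05],0,0.35],[[-0.15,0,-0.05],0,0.35],[[-0.2,0,-0.05],0,0.35],[[-0.2,0,-0.05],0,0.35]]'
python3 - <<'E'
from h import *
s=look2(.169);t=eyes.snapshot('top')
cv2.imwrite('pics/end.png',np.hstack([cv2.resize(x['pixels'][r:r+200,c:c+200,::-1],None,fx=2,fy=2,interpolation=2) for x,r,c in((s,200,270),(t,120,170))]))
E
```

```text
time_s: 22.88
eef_pos: [0.5116, -0.0986, 0.1804]
tcp_rot: [0.0, 0.762, 0.647, -0.0]
contact_force: [-0.1, -0.6, -0.0]
finger_gap: 0.0556
grasp_force: 0.0
bin lane [ 0.1688 -0.0012] yaw 0.0019 -0.996
```

View pics/end.png

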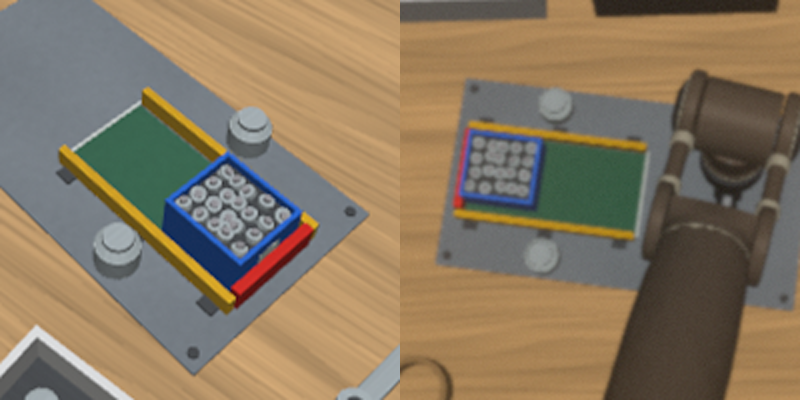

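The bin sits straight against the red stop (left crop, (235,210)), clear of both rails. The cups are unmoved and the gripper is well clear above the apron, so I'm handing in.

```bash
python3 -c "
from station import close_job
print(close_job())"
```

```text
the job is handed in; nothing more can be done
None
```

The blue bin is straight up against the red stop, measured about 1 mm off the lane's centre line and 0.002 rad off straight; no rail contact showed in the pictures or forces, the gripper is clear above the apron, and the job was handed in at about 23 s.

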